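# Nail varnish to the new rack in reverse order

### The job

Move the four nail-varnish bottles from the old swatch rack into the compartments of the new wooden rack in reverse order, counting from each rack's brass ball: the bottle that stood nearest the ball on the old rack goes into the compartment farthest from the ball on the new one, and so on along the row. Keep each bottle upright and set it down on the compartment floor rather than dropping it, and leave the watch lying where it is.

Things in the scene. Friction and masses are not known exactly. Their poses are not given: they have to be found in the camera images.
- bottle_red: red nail-varnish bottle, loose, about 60 g, 74 mm tall, round: red body 28 mm in diameter up to 30 mm, sloping shoulder to 36 mm, a thin steel collar, then a red cylindrical cap 16 mm in diameter from 40 to 74 mm (grip here from above). Origin at the centre of its underside, z up; all four are alike but for colour.
- bottle_yellow: yellow nail-varnish bottle, loose, about 60 g, 74 mm tall, round: yellow body 28 mm in diameter up to 30 mm, sloping shoulder to 36 mm, a thin steel collar, then a yellow cylindrical cap 16 mm in diameter from 40 to 74 mm (grip here from above). Origin at the centre of its underside, z up; all four are alike but for colour.
- bottle_green: green nail-varnish bottle, loose, about 60 g, 74 mm tall, round: green body 28 mm in diameter up to 30 mm, sloping shoulder to 36 mm, a thin steel collar, then a green cylindrical cap 16 mm in diameter from 40 to 74 mm (grip here from above). Origin at the centre of its underside, z up; all four are alike but for colour.
- bottle_blue: blue nail-varnish bottle, loose, about 60 g, 74 mm tall, round: blue body 28 mm in diameter up to 30 mm, sloping shoulder to 36 mm, a thin steel collar, then a blue cylindrical cap 16 mm in diameter from 40 to 74 mm (grip here from above). Origin at the centre of its underside, z up; all four are alike but for colour.
- tile_red: white swatch tile with a red colour disc (28 mm) at one end, fixed on the old rack; the red bottle starts on the tile, centred within 3 mm on this origin. 80 mm (x, from -52 to +28) by 46 mm (y), 4 mm thick; origin on its underside at the bottle's place; the colour disc lies at x = -34 mm. It stays put, so it shows where the bottle stood.
- tile_yellow: white swatch tile with a yellow colour disc (28 mm) at one end, fixed on the old rack; the yellow bottle starts on the tile, centred within 3 mm on this origin. 80 mm (x, from -52 to +28) by 46 mm (y), 4 mm thick; origin on its underside at the bottle's place; the colour disc lies at x = -34 mm. It stays put, so it shows where the bottle stood.
- tile_green: white swatch tile with a green colour disc (28 mm) at one end, fixed on the old rack; the green bottle starts on the tile, centred within 3 mm on this origin. 80 mm (x, from -52 to +28) by 46 mm (y), 4 mm thick; origin on its underside at the bottle's place; the colour disc lies at x = -34 mm. It stays put, so it shows where the bottle stood.
- tile_blue: white swatch tile with a blue colour disc (28 mm) at one end, fixed on the old rack; the blue bottle starts on the tile, centred within 3 mm on this origin. 80 mm (x, from -52 to +28) by 46 mm (y), 4 mm thick; origin on its underside at the bottle's place; the colour disc lies at x = -34 mm. It stays put, so it shows where the bottle stood.
- old_rack: old rack, fixed: flat grey board 8 mm thick carrying the four tiles in a row along its y axis, at y = +75, +25, -25 and -75 mm (50 mm apart, x = 0). A brass ball (22 mm, top 33 mm up) stands at its +y end, y = +115 mm. Origin under the middle of the row, on the table. Bottles' undersides start 12 mm above the table. Turned any way, left or right.
- new_rack: new rack, fixed, light wood, empty: a row of four open compartments along its y axis, centres at y = +75, +25, -25 and -75 mm (x = 0), each 46 by 46 mm inside; floor 6 mm and wall tops 18 mm above the table, walls 4 mm thick. A brass ball (22 mm, top 33 mm up) stands at its +y end, y = +115 mm. Origin under the middle of the row, on the table. Turned any way, left or right.
- watch: steel wristwatch lying flat between the racks, 118 mm long (y), 40 mm wide, 11 mm high; origin under its case. Bystander, loose.

How it is judged (in metres and radians):
At the end, for the whole second after the job is handed in: Each bottle stands upright (0.12 rad), released and at rest on the floor of its own compartment of the new rack, centre within 13 mm of the compartment's centre along x and y, underside under 11 mm up; the bottle from y = +75, +25, -25, -75 mm of the old rack is at -75, -25, +25, +75 of the new (((y of tile_red in the frame of old_rack between 0.065 and 0.085 m and y of bottle_red in the frame of new_rack between -0.088 and -0.062 m) or (y of tile_red in the frame of old_rack between 0.015 and 0.035 m and y of bottle_red in the frame of new_rack between -0.038 and -0.012 m) or (y of tile_red in the frame of old_rack between -0.035 and -0.015 m and y of bottle_red in the frame of new_rack between 0.012 and 0.038 m) or (y of tile_red in the frame of old_rack between -0.085 and -0.065 m and y of bottle_red in the frame of new_rack between 0.062 and 0.088 m)) and x of bottle_red in the frame of new_rack between -0.013 and 0.013 m and z of each of bottle_red, bottle_yellow, bottle_green, bottle_blue in the frame of new_rack below 0.011 m and angle between each of bottle_red, bottle_yellow, bottle_green, bottle_blue's own z axis and vertical below 0.12 rad and linear speed of each of bottle_red, bottle_yellow, bottle_green, bottle_blue below 0.02 m/s and angular speed of each of bottle_red, bottle_yellow, bottle_green, bottle_blue below 0.2 rad/s and ((y of tile_yellow in the frame of old_rack between 0.065 and 0.085 m and y of bottle_yellow in the frame of new_rack between -0.088 and -0.062 m) or (y of tile_yellow in the frame of old_rack between 0.015 and 0.035 m and y of bottle_yellow in the frame of new_rack between -0.038 and -0.012 m) or (y of tile_yellow in the frame of old_rack between -0.035 and -0.015 m and y of bottle_yellow in the frame of new_rack between 0.012 and 0.038 m) or (y of tile_yellow in the frame of old_rack between -0.085 and -0.065 m and y of bottle_yellow in the frame of new_rack between 0.062 and 0.088 m)) and x of bottle_yellow in the frame of new_rack between -0.013 and 0.013 m and ((y of tile_green in the frame of old_rack between 0.065 and 0.085 m and y of bottle_green in the frame of new_rack between -0.088 and -0.062 m) or (y of tile_green in the frame of old_rack between 0.015 and 0.035 m and y of bottle_green in the frame of new_rack between -0.038 and -0.012 m) or (y of tile_green in the frame of old_rack between -0.035 and -0.015 m and y of bottle_green in the frame of new_rack between 0.012 and 0.038 m) or (y of tile_green in the frame of old_rack between -0.085 and -0.065 m and y of bottle_green in the frame of new_rack between 0.062 and 0.088 m)) and x of bottle_green in the frame of new_rack between -0.013 and 0.013 m and ((y of tile_blue in the frame of old_rack between 0.065 and 0.085 m and y of bottle_blue in the frame of new_rack between -0.088 and -0.062 m) or (y of tile_blue in the frame of old_rack between 0.015 and 0.035 m and y of bottle_blue in the frame of new_rack between -0.038 and -0.012 m) or (y of tile_blue in the frame of old_rack between -0.035 and -0.015 m and y of bottle_blue in the frame of new_rack between 0.012 and 0.038 m) or (y of tile_blue in the frame of old_rack between -0.085 and -0.065 m and y of bottle_blue in the frame of new_rack between 0.062 and 0.088 m)) and x of bottle_blue in the frame of new_rack between -0.013 and 0.013 m); the robot touches nothing.
It fails at once if a bottle is tipped over or laid down (angle between any of bottle_red, bottle_yellow, bottle_green, bottle_blue's own z axis and vertical above 0.7 rad).
It fails at once if a bottle is let go in mid-air (more than about 40 mm above a rack's floor) instead of being set down ((height (world z) of bottle_red above 0.05 m and contact force between the fingers and bottle_red below 0.05 N) or (height (world z) of bottle_yellow above 0.05 m and contact force between the fingers and bottle_yellow below 0.05 N) or (height (world z) of bottle_green above 0.05 m and contact force between the fingers and bottle_green below 0.05 N) or (height (world z) of bottle_blue above 0.05 m and contact force between the fingers and bottle_blue below 0.05 N)).
It fails at once if the watch is moved by more than 20 mm (distance of watch from where it was at the start of the episode above 0.02 m).
It also fails if it takes over 93 s, if anything falls off the work surface, if the arm or the gripper's body presses on something with over 40 N, if the wrist force passes 120 N, or if a joint passes its speed limit or range.

### The arm

A 6-joint arm with a two-finger parallel gripper is mounted at the origin on the work surface. World frame = base frame: x ahead of the robot, y to its left, z up, the work surface at z = 0. Lengths are in mm, angles in rad, forces in N, time in s.
With the tool pointing down it reaches from about 400 to 925 mm from the base axis. Payload 12.5 kg.
Tool frame: the origin (TCP) lies midway between the tips of the shut fingers; the grasp point (between the pads) lies 19 mm behind it; z points along the fingers, y is the line along which they close (so a half turn about z gives the same grasp; the last joint's range is limited). The gripper opens to 95 mm and grips with 3 to 60 N. Pads are 20 mm wide; open, the fingers measure 119 mm over their backs; the gripper's body (75 mm by 180 mm) begins 59 mm behind the grasp point.
Start: joints at [1.147, 0.491, 1.559, -0, 1.092, -0.106], TCP at [195.282, 593.727, 214.661] pointing down, gripper open.
Joint ranges: [-3.1, 3.1], [-0.84, 2.19], [0.05, 2.79], [-1.13, 4.28], [0.06, 2.93], [-2.69, 2.69]. Speed limits (rad/s): [2.22, 2.22, 2.79, 3.14, 3.14, 3.14].

### API

Orientations are given as [roll, pitch, yaw] about the fixed x, y, z axes, in that order (R = Rz(yaw) Ry(pitch) Rx(roll)).
In Python, from cell import * gives the robot as it stands.
- The arm moves only by the tool servo_tool, never from a script. Its argument "moves" is one flat list of numbers, 5 for each row, row after row: the shift along the world's x, y, z as a fraction of full scale, then the turn about the world's z as a fraction of full scale, then the opening, from 0 (shut) to 1 (fully open). A call has 1 to 12 rows; each row is the pose to reach, as a shift and turn from the pose commanded when the call began, turning the shorter way round; what a row does not reach only later rows make up. Full scale, the value 1, is 400 mm for a shift and 180 degrees for a turn. A row lasts 1/12 s, in which the tool goes at most 41.7 mm and 7.16 degrees, less where a joint would pass 70% of its speed; a pose out of reach is approached as far as the arm can. A call with a number of a shift or a turn outside -1 to 1 is refused whole. A call with a gripper value outside its range is refused whole. The fingers move at their own pace and stop on an object; the grip force is fixed at half the most. Time passes only in rows, so rows that repeat a pose let the fingers close. It gives the time, the measured TCP pose, the force, the opening and the grip force at its end, in the units of the state.
- state(): the state, without advancing time (a new reading comes with each control period).
- read_camera(name): name is "scene" or "top" or "wrist"; returns (picture, depth): 400x640x3 uint8, blue, green, red; 400x640 float32, mm along the optical axis (not along the pixel's ray), 0 where there is no reading.
- get_calibration(name): a dict with "K" (3x3 intrinsics, pixels), "k1" (the pictures are not rectified: a ray, as slopes to the right and down, at radius r is drawn at 1 + k1 r^2 times it, then the intrinsics apply), "R" (3x3) and "t" (3): a world point X has camera coordinates R X + t. Camera axes: x right, y down, z forward; pixel columns grow to the right and rows downward; lengths in mm; the calibration is good to about 2 mm. A picture is of the moment at which its call begins: read the wrist's pose just before it. get_calibration takes no time and is no camera call; for the wrist camera it gives the pose at the moment of the call.
- job_done(): hands the job in; it is judged then, once.
The state is a dict: "t": time; "joints": joint angles; "qvel": joint speeds; "tau": joint torques, N m; "eef_pos": TCP position; "tcp_rot": TCP orientation; "ft_force": force on the tool from outside, world axes, zero at the start; "moment": the same for the moment, N m; "opening": opening from 0.0 (shut) to 1.0 (fully open); "grip_force": force on a finger pad.
Only numpy, scipy, OpenCV 4.12 (cv2) and the standard library are available. Lean on these libraries where they do the work, as an engineer would, in place of code of your own. Each camera call takes 0.05 s, during which the arm holds its last target. There are 200 camera calls.

## Working session

There is one attempt and no reset: what is moved stays moved. The work goes in short steps, Python scripts to look and compute and a tool call to move; the robot and the scene stay as the last step left them, time stands still between calls to the robot, and variables do not carry over. Pictures are saved under pics/ and viewed, at most 14 in all, crops included, and the job is handed in when it is done.

Besides the shell and the picture viewer there is one more tool, called as a command line: name --argument value ..., lists and objects as JSON in quotes. servo_tool: Moves the arm, as the interface text tells. Its arguments: {"type":"object","properties":{"moves":{"type":"array"}},"required":["moves"]}

```bash
mkdir -p pics; ls; python3 - <<'E'
from cell import *
import cv2,numpy as np
s=state();print({k:s[k] for k in('t','eef_pos','tcp_rot','opening')})
for n in('top','scene'):
    p,d=read_camera(n);cv2.imwrite(f'pics/{n}0.png',p);np.save(f'{n}0.npy',d);c=get_calibration(n);print(n,c)
E
```

```text
pics
{'t': 0.0, 'eef_pos': array([195.19493569, 593.48560099, 214.04629438]), 'tcp_rot': array([-3.14047989e+00, -7.41772165e-05,  2.82382344e+00]), 'opening': 0.9987698574729154}
top {'K': array([[482.195575  ,   0.        , 319.75294079],
       [  0.        , 482.195575  , 198.57439457],
       [  0.        ,   0.        ,   1.        ]]), 'k1': -0.05612009017342836, 'R': array([[ 1.82720992e-03, -9.99998331e-01,  6.44832893e-06],
       [-9.79721498e-01, -1.79145180e-03, -2.00356124e-01],
       [ 2.00355801e-01,  3.59775131e-04, -9.79723136e-01]]), 't': array([-37.76224201, 521.47112352, 915.09170328])}
scene {'K': array([[412.83694623,   0.        , 321.38487428],
       [  0.        , 412.83694623, 205.16050328],
       [  0.        ,   0.        ,   1.        ]]), 'k1': -0.014131247398034076, 'R': array([[-0.04392577,  0.99881309, -0.02104631],
       [ 0.53258988,  0.00558841, -0.846355  ],
       [-0.84523283, -0.04838585, -0.53220322]]), 't': array([  46.59815058, -218.9085014 , 1190.84710691])}
```

View pics/top0.png

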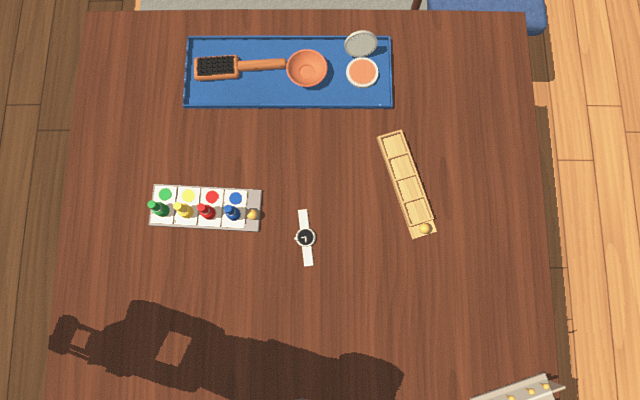

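View pics/scene0.png

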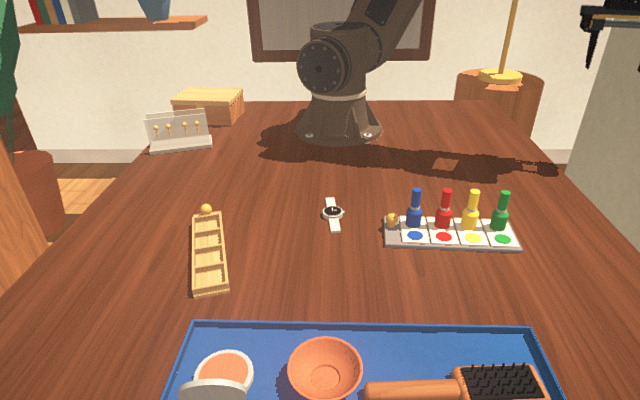

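The top view shows the old rack on the left, with its ball at (253,215). From the ball the order is blue, red, yellow, green. The new rack is on the right, with its ball at (425,229) and its far end at about (391,140). The watch at (305,237) lies between them. Next I'll measure both racks.

```bash
cat > h.py <<'E'
from cell import *
import cv2,numpy as np
def ray(n,uv,z,c=None):
    "pixels -> world points on plane height z"
    c=c or get_calibration(n);uv=np.asarray(uv,float).reshape(-1,2)
    K,R,t=c['K'],np.array(c['R']),np.array(c['t'])
    s=(uv-K[:2,2])/np.diag(K)[:2]; u=s.copy()
    for _ in range(8): u=s/(1+c['k1']*(u**2).sum(1,keepdims=True))
    d=np.c_[u,np.ones(len(u))]@R; o=-R.T@t
    return o+d*((z-o[2])/d[:,2])[:,None]
def mask(p,lo,hi,roi):
    h=cv2.cvtColor(p,cv2.COLOR_BGR2HSV); m=cv2.inRange(h,lo,hi); r=np.zeros_like(m); x0,y0,x1,y1=roi; r[y0:y1,x0:x1]=m[y0:y1,x0:x1]; return r
COL=dict(blue=((100,120,60),(125,255,255)),red=((0,150,80),(6,255,255)),yellow=((22,110,120),(34,255,255)),green=((40,100,50),(85,255,255)))
def blobs(m,amin=15):
    n,_,st,ce=cv2.connectedComponentsWithStats(m); return [(st[i,4],ce[i]) for i in range(1,n) if st[i,4]>=amin]
E
python3 - <<'E'
from h import *
for n,roi in(('top',(145,178,247,225)),('scene',(380,185,525,252))):
    p=cv2.imread(f'pics/{n}0.png')
    for k,(lo,hi) in COL.items():
        for a,ce in blobs(mask(p,lo,hi,roi)): print(n,k,a,ce.round(1),'z12',ray(n,ce,12)[0,:2].round(1),'z70',ray(n,ce,70)[0,:2].round(1))
for n,roi in(('top',(370,120,445,245)),('scene',(185,200,235,300))):
    p=cv2.imread(f'pics/{n}0.png'); m=mask(p,(12,60,130),(32,255,255),roi)
    cs=max(cv2.findContours(m,cv2.RETR_EXTERNAL,cv2.CHAIN_APPROX_NONE)[0],key=cv2.contourArea)
    w=ray(n,cs,18)[:,:2].astype(np.float32)
    r=cv2.minAreaRect(w); print(n,r,cv2.boxPoints(r).round(1).tolist())
p=cv2.imread('pics/top0.png')
cv2.imwrite('pics/crop.png',np.hstack([cv2.resize(p[170:240,145:270],None,fx=3,fy=3,interpolation=2),cv2.resize(p[125:245,370:445],None,fx=5,fy=5,interpolation=2)[:210]]) if 0 else cv2.resize(p[120:250,370:450],None,fx=4.5,fy=4.5,interpolation=2))
E
```

```text
top blue 105 [235.1 197.9] z12 [531.  140.8] z70 [519.1 130.4]
top blue 135 [231.7 212. ] z12 [501.  146.9] z70 [490.8 136.1]
top red 113 [211.4 196.5] z12 [534.  190.9] z70 [521.9 177.5]
top red 158 [205.8 210.6] z12 [503.8 201.4] z70 [493.4 187.4]
top yellow 112 [187.9 195.4] z12 [536.1 240.8] z70 [523.9 224.5]
top yellow 144 [182.2 209. ] z12 [507.1 251.2] z70 [496.6 234.3]
top green 108 [164.7 193.8] z12 [539.5 290.5] z70 [527.1 271.3]
top green 182 [158.1 207.9] z12 [509.3 302.4] z70 [498.6 282.5]
scene blue 29 [416.6 189.7] z12 [367.4 169.9] z70 [467.8 149. ]
scene blue 40 [417.  212.2] z12 [453.8 157.6] z70 [542.8 138.3]
scene blue 88 [414.6 234.7] z12 [527.1 142.3] z70 [606.4 125.1]
scene red 186 [446.1 197.4] z12 [398.1 224.5] z70 [494.5 196.4]
scene red 267 [442.5 218.5] z12 [474.8 201.9] z70 [561.  176.8]
scene red 106 [443.3 236.1] z12 [530.6 192.1] z70 [609.4 168.3]
scene yellow 58 [475.3 194.2] z12 [385.  286.6] z70 [483.1 250.2]
scene yellow 75 [474.1 216.4] z12 [467.  262.4] z70 [554.3 229.3]
scene yellow 113 [472.6 237.3] z12 [533.2 242.4] z70 [611.7 211.9]
scene green 181 [503.7 199.4] z12 [405.  337.6] z70 [500.5 294.4]
scene green 275 [498.6 220.7] z12 [480.9 303.6] z70 [566.3 265. ]
scene green 108 [502.2 238.5] z12 [536.  292.7] z70 [614.1 255.5]
top ((562.9534301757812, -217.49346923828125), (232.64584350585938, 61.012935638427734), 17.44654655456543) [[442.79998779296875, -223.3000030517578], [461.1000061035156, -281.5], [683.0999755859375, -211.6999969482422], [664.7999877929688, -153.5]]
scene ((562.66015625, -219.0653076171875), (271.2652282714844, 56.77338790893555), 17.524524688720703) [[424.79998779296875, -232.8000030517578], [441.8999938964844, -287.0], [700.5, -205.3000030517578], [683.5, -151.1999969482422]]
```

View pics/crop.png

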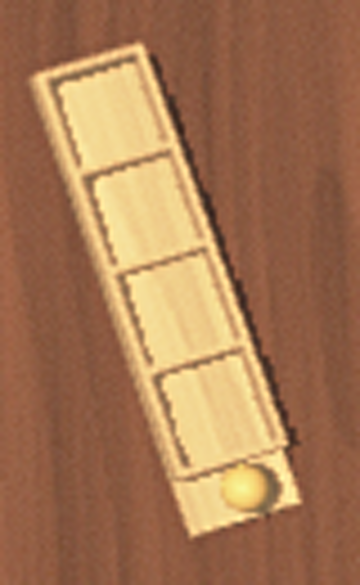

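servo_tool --moves '[0.76,-0.94,0,-0.416,1,0.76,-0.94,0,-0.416,1,0.76,-0.94,0,-0.416,1,0.76,-0.94,0,-0.416,1,0.76,-0.94,0,-0.416,1,0.76,-0.94,0,-0.416,1,0.76,-0.94,0,-0.416,1,0.76,-0.94,0,-0.416,1,0.76,-0.94,0,-0.416,1,0.76,-0.94,0,-0.416,1,0.76,-0.94,0,-0.416,1,0.76,-0.94,0,-0.416,1]'

```text
t: 1.1
eef_pos: [501.2, 214.7, 214.5]
tcp_rot: [3.141, 0.0, 1.511]
ft_force: [0.2, -0.3, 0.5]
opening: 0.998
grip_force: 0.0
```

servo_tool --moves '[0,0,0,0,0.5,0,0,0,0,0.5,0,0,0,0,0.5,0,0,0,0,0.5]'

```text
t: 1.43
eef_pos: [498.5, 218.6, 214.6]
tcp_rot: [-3.141, 0.0, 1.518]
ft_force: [0.5, 0.6, 0.4]
opening: 0.774
grip_force: 0.0
```

```bash
python3 - <<'E'
from h import *
q=np.array([[35,75],[143,42],[290,443],[181,477]])/4.5+[370,120]-.4
w=ray('top',q,18)[:,:2];print(w.round(1).tolist(),w.mean(0),[np.linalg.norm(w[i]-w[i-1]) for i in range(4)])
s=state();print(s['t'],s['eef_pos'],s['tcp_rot'],s['opening'],s['ft_force'])
p,d=read_camera('wrist');cv2.imwrite('pics/w1.png',p);np.save('w1.npy',d)
c=get_calibration('wrist');np.save('c1.npy',c);print(c)
E
```

```text
[[665.0, -159.9], [681.8, -212.0], [487.9, -273.5], [472.1, -222.6]] [ 576.73189312 -217.0163585 ] [np.float64(202.84548129113213), np.float64(54.742055095453296), np.float64(203.39777190135837), np.float64(53.321954430357856)]
1.4333 [498.54740935 218.55788105 214.58750502] [-3.14127211e+00  3.23210223e-05  1.51819904e+00] 0.774118717146134 [0.5294426  0.63165146 0.40745575]
{'K': array([[348.66532605,   0.        , 324.32300628],
       [  0.        , 348.66532605, 204.34949683],
       [  0.        ,   0.        ,   1.        ]]), 'k1': -0.05324632056594521, 'R': array([[ 9.98660216e-01, -5.17471899e-02, -4.77867876e-05],
       [-4.93711099e-02, -9.53080457e-01,  2.98663917e-01],
       [-1.55005631e-02, -2.98261412e-01, -9.54358351e-01]]), 't': array([-486.69962079,  199.26223857,  465.43540633])}
```

View pics/w1.png

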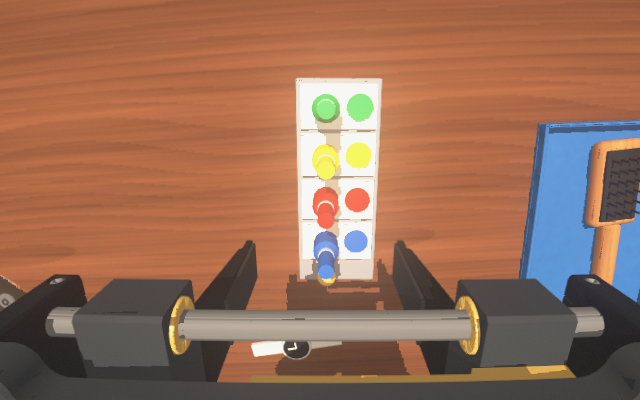

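The wrist view shows all four bottles in a column: green (326,108), yellow (326,160), red (326,205) and blue (326,250). Their discs are to the right, at x≈357. I'll take the cap tops from depth and the discs from the z=12 plane.

```bash
python3 - <<'E'
from h import *
p=cv2.imread('pics/w1.png');d=np.load('w1.npy');c=np.load('c1.npy',allow_pickle=True).item()
for k,(lo,hi) in COL.items():
    m=mask(p,(lo[0],90,lo[2]),hi,(300,80,380,285))
    for a,ce in blobs(m,60):
        if ce[0]>340: print(k,'disc',ray('wrist',ce,12,c)[0,:2].round(1))
    v,u=np.nonzero(m[:,:342]); 
    for zt in (40,60,86):pass
    K=c['K'];s=(np.c_[u,v]-K[:2,2])/np.diag(K)[:2];s/=1+c['k1']*(s**2).sum(1,keepdims=True)
    D=d[v,u];X=(np.c_[s*D[:,None],D]-c['t'])@np.array(c['R'])
    t=X[X[:,2]>81]; b=X[(X[:,2]<81)]
    print(k,len(t),t.mean(0).round(1),t.min(0).round(1),t.max(0).round(1),'allx',X[:,0].min().round(1),X[:,0].max().round(1))
E
```

```text
blue disc [530.7 140.8]
blue 206 [496.1 145.5  88.7] [488.7 135.8  81.2] [503.2 303.5 384.7] allx 483.5 508.6
red disc [533.7 190.8]
red 230 [498.5 195.5  85.9] [490.7 186.9  81.1] [505.6 202.5  88.3] allx 485.1 511.5
yellow disc [536.3 240.8]
yellow 260 [501.  242.7  90.6] [493.5 234.2  81.2] [508.4 303.5 384.7] allx 487.7 513.6
green disc [539.  290.6]
green 271 [503.8 292.4  89.1] [496.3 284.7  83.8] [511.5 303.5 384.7] allx 490.6 516.5
```

servo_tool --moves '[-0.008,-0.092,0,0,0.5,-0.008,-0.184,0,0,0.5,-0.008,-0.184,-0.08,0,0.5,-0.008,-0.184,-0.16,0,0.5,-0.008,-0.184,-0.24,0,0.5,-0.008,-0.184,-0.32,0,0.5,-0.008,-0.184,-0.37,0,0.5,-0.008,-0.184,-0.405,0,0.5,-0.008,-0.184,-0.405,0,0.5,-0.008,-0.184,-0.405,0,0.0,-0.008,-0.184,-0.405,0,0.0,-0.008,-0.184,-0.405,0,0.0]'

```text
t: 2.48
eef_pos: [496.5, 144.5, 53.8]
tcp_rot: [3.14, -0.0, 1.518]
ft_force: [1.2, 0.2, -0.1]
opening: 0.346
grip_force: 0.0
```

servo_tool --moves '[0,0,0,0,0,0,0,0,0,0,0,0,0,0,0,0,0,0,0,0]'

```text
t: 2.82
eef_pos: [496.4, 144.2, 53.2]
tcp_rot: [3.14, -0.0, 1.517]
ft_force: [-0.0, -0.2, 6.4]
opening: 0.164
grip_force: 30.0
```

servo_tool --moves '[0,0,0.05,0,0,0,0,0.11,0,0,0,0,0.16,0,0,0.02,-0.045,0.16,0,0,0.06,-0.13,0.16,0,0,0.1,-0.22,0.16,0,0,0.14,-0.31,0.16,0,0,0.18,-0.4,0.16,0,0,0.22,-0.49,0.16,0,0,0.26,-0.58,0.16,0,0,0.3,-0.67,0.16,0,0,0.34,-0.76,0.16,0,0]'

```text
t: 3.82
eef_pos: [632.4, -161.9, 116.6]
tcp_rot: [-3.141, -0.0, 1.517]
ft_force: [0.7, 0.3, -0.4]
opening: 0.163
grip_force: 30.0
```

servo_tool --moves '[0.03,-0.06,0,0,0,0.04,-0.085,0,0,0,0.04,-0.085,0,0,0,0.04,-0.085,0,0,0,0.04,-0.085,0,0,0]'

```text
t: 4.23
eef_pos: [647.4, -192.3, 116.5]
tcp_rot: [-3.141, -0.001, 1.518]
ft_force: [-0.8, -0.0, -0.9]
opening: 0.164
grip_force: 30.0
```

```bash
python3 - <<'E'
from h import *
s=state();print(s['t'],s['eef_pos'],s['tcp_rot'],s['opening'],s['ft_force'])
p,d=read_camera('wrist');cv2.imwrite('pics/w2.png',p);np.save('c2.npy',get_calibration('wrist'))
E
```

```text
4.2333 [ 647.43944217 -192.32494006  116.5353205 ] [-3.14069143e+00 -5.24723271e-04  1.51782532e+00] 0.1644079701396978 [-0.77634548 -0.00672158 -0.92097692]
```

View pics/w2.png

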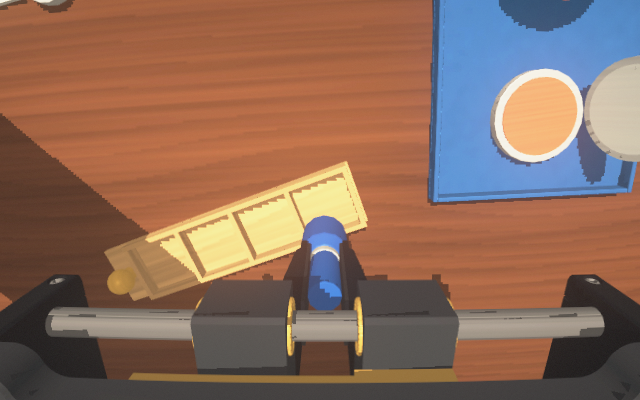

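The blue bottle hangs upright at (325,260). The new rack's far corners are at (347,163) and (365,213). I'll check the rack pose against them.

```bash
python3 - <<'E'
from h import *
c=np.load('c2.npy',allow_pickle=True).item()
p=cv2.imread('pics/w2.png');cv2.imwrite('pics/w2c.png',cv2.resize(p[150:310,95:385],None,fx=2.7,fy=2.7,interpolation=2))
print(ray('wrist',[[347,162],[366,213],[106,248]],18,c)[:,:2].round(1))
E
```

```text
[[ 667.2 -157.7]
 [ 681.3 -200.4]
 [ 457.9 -220.9]]
```

View pics/w2c.png

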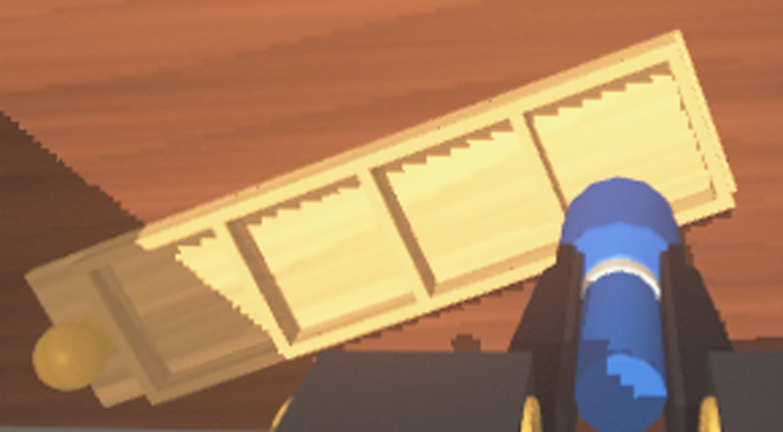

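```bash
python3 - <<'E'
from h import *
c=np.load('c2.npy',allow_pickle=True).item()
q=np.array([[683,36],[736,190],[152,402],[92,265]])/2.7+[95,150]-.3
w=ray('wrist',q,18,c)[:,:2];print(w.round(1).tolist(),w.mean(0),[np.linalg.norm(w[i]-w[i-1]).round(1) for i in range(4)])
E
```

```text
[[667.7, -158.5], [682.2, -206.6], [487.4, -271.9], [478.4, -221.6]] [ 578.90978561 -214.6619704 ] [np.float64(199.5), np.float64(50.2), np.float64(205.5), np.float64(51.1)]
```

servo_tool --moves '[0,0.0025,-0.05,0,0,0,0.0025,-0.1,0,0,0,0.0025,-0.14,0,0,0,0.0025,-0.16,0,0,0,0.0025,-0.17,0,0,0,0.0025,-0.1745,0,0,0,0.0025,-0.1745,0,0,0,0.0025,-0.1745,0,0]'

```text
t: 4.95
eef_pos: [648.5, -192.7, 47.8]
tcp_rot: [3.14, 0.0, 1.517]
ft_force: [-0.8, 0.1, -1.2]
opening: 0.162
grip_force: 30.0
```

servo_tool --moves '[0,0,-0.002,0,0,0,0,-0.002,0,0,0,0,-0.002,0,0.36,0,0,-0.002,0,0.36,0,0,-0.002,0,0.36,0,0,-0.002,0,0.36,0,0,0.04,0,0.36,0,0,0.1,0,0.36,0,0,0.18,0,0.36,0,0,0.22,0,0.36,-0.03,0.06,0.22,0,0.5,-0.06,0.14,0.22,0,0.5]'

```text
t: 5.95
eef_pos: [624.3, -138.2, 135.9]
tcp_rot: [3.139, 0.001, 1.514]
ft_force: [1.0, 0.3, -0.3]
opening: 0.451
grip_force: 0.0
```

```bash
python3 - <<'E'
from h import *
s=state();print(s['t'],s['eef_pos'],s['opening'],s['ft_force'])
p,d=read_camera('top');cv2.imwrite('pics/t2.png',p);cv2.imwrite('pics/t2c.png',cv2.resize(p[120:250,340:460],None,fx=4,fy=4,interpolation=2))
E
```

```text
5.95 [ 624.33555369 -138.19426696  135.85255726] 0.4507959761251618 [ 0.98296914  0.27163689 -0.29892404]
```

View pics/t2c.png

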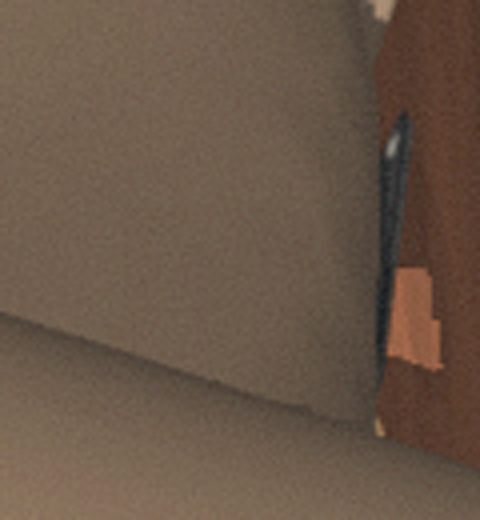

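The arm blocks the top view here, so I'll fly to the red bottle and check the placed blue one from there.

servo_tool --moves '[-0.035,0.09,0,0,0.5,-0.07,0.18,0,0,0.5,-0.1,0.27,0,0,0.5,-0.135,0.36,0,0,0.5,-0.17,0.45,0,0,0.5,-0.205,0.54,0,0,0.5,-0.24,0.63,0,0,0.5,-0.275,0.72,0,0,0.5,-0.3,0.79,0,0,0.5,-0.314,0.8285,0,0,0.5,-0.314,0.8285,0,0,0.5,-0.314,0.8285,0,0,0.5]'

```text
t: 7.0
eef_pos: [498.3, 195.0, 134.9]
tcp_rot: [3.141, 0.0, 1.519]
ft_force: [0.1, -0.4, -0.5]
opening: 0.501
grip_force: 0.0
```

```bash
python3 - <<'E'
from h import *
s=state();print(s['t'],s['eef_pos'],s['opening'],s['ft_force'])
p,d=read_camera('top');cv2.imwrite('pics/t3.png',p);cv2.imwrite('pics/t3c.png',cv2.resize(p[120:250,340:460],None,fx=4,fy=4,interpolation=2))
E
```

```text
7.0 [498.3181929  195.00181568 134.89294606] 0.5011940588560115 [ 0.10965234 -0.4080685  -0.51882441]
```

View pics/t3c.png

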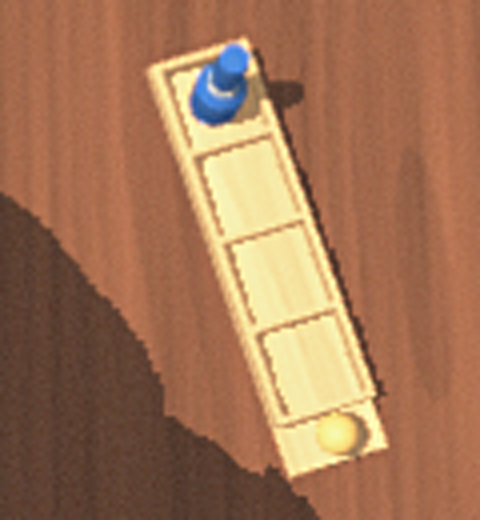

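The blue bottle stands upright in the farthest compartment, with its base at about (217,105) in the crop and well centred. Red is next.

servo_tool --moves '[0,0,-0.07,0,0.5,0,0,-0.14,0,0.5,0,0,-0.18,0,0.5,0,0,-0.2055,0,0.5,0,0,-0.2055,0,0.5,0,0,-0.2055,0,0,0,0,-0.2055,0,0,0,0,-0.2055,0,0,0,0,-0.2055,0,0,0,0,-0.2055,0,0,0,0,-0.2055,0,0,0,0,-0.2055,0,0]'

```text
t: 8.05
eef_pos: [498.7, 194.7, 53.1]
tcp_rot: [3.141, -0.0, 1.517]
ft_force: [-1.4, -0.2, 4.6]
opening: 0.161
grip_force: 30.0
```

servo_tool --moves '[0,0,0.05,0,0,0,0,0.11,0,0,0,0,0.16,0,0,0.01,-0.04,0.16,0,0,0.03,-0.12,0.16,0,0,0.055,-0.21,0.16,0,0,0.08,-0.3,0.16,0,0,0.105,-0.4,0.16,0,0,0.13,-0.5,0.16,0,0,0.155,-0.6,0.16,0,0,0.18,-0.7,0.16,0,0,0.2,-0.8,0.16,0,0]'

```text
t: 9.05
eef_pos: [578.7, -127.5, 116.6]
tcp_rot: [3.141, -0.0, 1.517]
ft_force: [0.5, -0.6, 0.1]
opening: 0.165
grip_force: 30.0
```

servo_tool --moves '[0.025,-0.09,0,0,0,0.045,-0.16,0,0,0,0.0565,-0.2,0,0,0,0.0565,-0.2075,0,0,0,0.0565,-0.2075,0,0,0,0.0565,-0.2075,-0.05,0,0,0.0565,-0.2075,-0.1,0,0,0.0565,-0.2075,-0.14,0,0,0.0565,-0.2075,-0.16,0,0,0.0565,-0.2075,-0.17,0,0,0.0565,-0.2075,-0.1765,0,0,0.0565,-0.2075,-0.1765,0,0]'

```text
t: 10.05
eef_pos: [601.3, -207.6, 47.3]
tcp_rot: [3.141, 0.0, 1.518]
ft_force: [-0.5, 0.4, -0.9]
opening: 0.163
grip_force: 30.0
```

servo_tool --moves '[0,0,0,0,0,0,0,0,0,0]'

```text
t: 10.22
eef_pos: [601.5, -208.0, 47.2]
tcp_rot: [3.14, 0.0, 1.517]
ft_force: [-1.7, 2.8, 6.0]
opening: 0.162
grip_force: 30.0
```

servo_tool --moves '[0,0,0,0,0.36,0,0,0,0,0.36,0,0,0,0,0.36,0,0,0,0,0.36,0,0,0.04,0,0.36,0,0,0.1,0,0.36,0,0,0.18,0,0.36,0,0,0.22,0,0.36,-0.03,0.06,0.22,0,0.5,-0.06,0.14,0.22,0,0.5]'

```text
t: 11.05
eef_pos: [577.4, -153.7, 135.0]
tcp_rot: [3.139, 0.001, 1.514]
ft_force: [0.2, 1.2, -0.6]
opening: 0.446
grip_force: 0.0
```

servo_tool --moves '[-0.02,0.09,0,0,0.5,-0.04,0.19,0,0,0.5,-0.06,0.29,0,0,0.5,-0.08,0.39,0,0,0.5,-0.1,0.49,0,0,0.5,-0.12,0.59,0,0,0.5,-0.14,0.69,0,0,0.5,-0.16,0.79,0,0,0.5,-0.175,0.88,0,0,0.5,-0.185,0.96,0,0,0.5,-0.19,0.9875,0,0,0.5,-0.19,0.9875,0,0,0.5]'

```text
t: 12.05
eef_pos: [500.5, 244.6, 134.0]
tcp_rot: [3.141, -0.0, 1.52]
ft_force: [-0.3, -0.8, 0.0]
opening: 0.502
grip_force: 0.0
```

servo_tool --moves '[0,0,-0.07,0,0.5,0,0,-0.14,0,0.5,0,0,-0.18,0,0.5,0,0,-0.2035,0,0.5,0,0,-0.2035,0,0.5,0,0,-0.2035,0,0,0,0,-0.2035,0,0,0,0,-0.2035,0,0,0,0,-0.2035,0,0,0,0,-0.2035,0,0,0,0,-0.2035,0,0,0,0,-0.2035,0,0]'

```text
t: 13.05
eef_pos: [501.2, 242.6, 53.1]
tcp_rot: [3.141, -0.0, 1.517]
ft_force: [-0.9, 0.6, 4.8]
opening: 0.161
grip_force: 30.0
```

servo_tool --moves '[0,0,0.05,0,0,0,0,0.11,0,0,0,0,0.16,0,0,0.005,-0.04,0.16,0,0,0.015,-0.12,0.16,0,0,0.025,-0.21,0.16,0,0,0.035,-0.3,0.16,0,0,0.045,-0.4,0.16,0,0,0.055,-0.5,0.16,0,0,0.065,-0.6,0.16,0,0,0.08,-0.7,0.16,0,0,0.09,-0.8,0.16,0,0]'

```text
t: 14.05
eef_pos: [537.1, -79.5, 116.8]
tcp_rot: [3.141, 0.0, 1.517]
ft_force: [0.8, 0.4, -1.0]
opening: 0.162
grip_force: 30.0
```

servo_tool --moves '[0.01,-0.1,0,0,0,0.02,-0.2,0,0,0,0.03,-0.28,0,0,0,0.038,-0.34,0,0,0,0.041,-0.366,0,0,0,0.041,-0.366,0,0,0,0.041,-0.366,-0.05,0,0,0.041,-0.366,-0.1,0,0,0.041,-0.366,-0.14,0,0,0.041,-0.366,-0.16,0,0,0.041,-0.366,-0.17,0,0,0.041,-0.366,-0.1765,0,0]'

```text
t: 15.05
eef_pos: [553.5, -222.8, 47.0]
tcp_rot: [-3.141, -0.0, 1.518]
ft_force: [-9.5, 5.1, 34.8]
opening: 0.163
grip_force: 30.1
```

servo_tool --moves '[0,0,0,0,0,0,0,0,0,0,0,0,0,0,0]'

```text
t: 15.3
eef_pos: [553.9, -223.4, 47.1]
tcp_rot: [3.14, 0.0, 1.517]
ft_force: [-2.1, 2.5, 6.5]
opening: 0.165
grip_force: 30.0
```

servo_tool --moves '[0,0,0,0,0.36,0,0,0,0,0.36,0,0,0,0,0.36,0,0,0,0,0.36,0,0,0.04,0,0.36,0,0,0.1,0,0.36,0,0,0.18,0,0.36,0,0,0.22,0,0.36,-0.005,0.04,0.22,0,0.5,-0.01,0.12,0.22,0,0.5,-0.02,0.21,0.22,0,0.5,-0.03,0.3,0.22,0,0.5]'

```text
t: 16.3
eef_pos: [540.5, -102.2, 133.2]
tcp_rot: [-3.141, -0.0, 1.516]
ft_force: [0.3, 0.1, 0.5]
opening: 0.497
grip_force: 0.0
```

servo_tool --moves '[-0.01,0.09,0,0,0.5,-0.02,0.19,0,0,0.5,-0.03,0.29,0,0,0.5,-0.04,0.39,0,0,0.5,-0.05,0.49,0,0,0.5,-0.06,0.59,0,0,0.5,-0.07,0.69,0,0,0.5,-0.08,0.79,0,0,0.5,-0.09,0.88,0,0,0.5,-0.094,0.96,0,0,0.5,-0.094,0.991,0,0,0.5,-0.094,0.991,0,0,0.5]'

```text
t: 17.3
eef_pos: [502.7, 295.1, 133.1]
tcp_rot: [-3.141, 0.0, 1.52]
ft_force: [-0.1, 0.3, -0.0]
opening: 0.498
grip_force: 0.0
```

servo_tool --moves '[0,0,-0.07,0,0.5,0,0,-0.14,0,0.5,0,0,-0.18,0,0.5,0,0,-0.2035,0,0.5,0,0,-0.2035,0,0.5,0,0,-0.2035,0,0,0,0,-0.2035,0,0,0,0,-0.2035,0,0,0,0,-0.2035,0,0,0,0,-0.2035,0,0,0,0,-0.2035,0,0,0,0,-0.2035,0,0]'

```text
t: 18.3
eef_pos: [504.1, 292.6, 53.1]
tcp_rot: [3.141, -0.0, 1.517]
ft_force: [0.2, -0.3, 4.9]
opening: 0.162
grip_force: 30.0
```

servo_tool --moves '[0,0,0.05,0,0,0,0,0.11,0,0,0,0,0.16,0,0,0,-0.04,0.16,0,0,0,-0.12,0.16,0,0,0,-0.21,0.16,0,0,0,-0.3,0.16,0,0,0,-0.4,0.16,0,0,0,-0.5,0.16,0,0,0,-0.6,0.16,0,0,0,-0.7,0.16,0,0,0,-0.8,0.16,0,0]'

```text
t: 19.3
eef_pos: [503.5, -29.3, 116.8]
tcp_rot: [3.141, 0.0, 1.517]
ft_force: [1.0, -0.6, -0.5]
opening: 0.165
grip_force: 30.0
```

servo_tool --moves '[0.0055,-0.1,0,0,0,0.0055,-0.2,0,0,0,0.0055,-0.3,0,0,0,0.0055,-0.4,0,0,0,0.0055,-0.48,0,0,0,0.0055,-0.52,0,0,0,0.0055,-0.53,0,0,0,0.0055,-0.53,0,0,0,0.0055,-0.53,-0.05,0,0,0.0055,-0.53,-0.1,0,0]'

```text
t: 20.13
eef_pos: [506.6, -238.0, 77.0]
tcp_rot: [3.14, 0.001, 1.518]
ft_force: [-0.1, -0.0, -1.2]
opening: 0.163
grip_force: 30.0
```

servo_tool --moves '[0,0,-0.04,0,0,0,0,-0.06,0,0,0,0,-0.07,0,0,0,0,-0.0765,0,0,0,0,-0.0765,0,0,0,0,-0.0765,0,0,0,0,-0.0765,0,0]'

```text
t: 20.72
eef_pos: [506.5, -238.9, 47.1]
tcp_rot: [3.141, 0.0, 1.517]
ft_force: [-1.5, 3.9, 6.1]
opening: 0.159
grip_force: 30.0
```

Now I'll release, rise and clear away.

servo_tool --moves '[0,0,0,0,0.36,0,0,0,0,0.36,0,0,0,0,0.36,0,0,0,0,0.36,0,0,0.04,0,0.36,0,0,0.1,0,0.36,0,0,0.18,0,0.36,0,0,0.25,0,0.36,0,0.08,0.3,0,0.5,0,0.18,0.35,0,0.5,0,0.28,0.4,0,0.5,0,0.38,0.4,0,0.5]'

```text
t: 21.72
eef_pos: [506.8, -90.7, 208.7]
tcp_rot: [3.137, 0.001, 1.515]
ft_force: [1.9, 0.0, -0.1]
opening: 0.492
grip_force: 0.0
```

servo_tool --moves '[0,0.1,0,0,0.5,0,0.2,0,0,0.5,0,0.3,0,0,0.5,0,0.4,0,0,0.5,0,0.5,0,0,0.5,0,0.6,0,0,0.5,0,0.7,0,0,0.5,0,0.8,0,0,0.5,0,0.8,0,0,0.5,0,0.8,0,0,0.5,0,0.8,0,0,0.5]'

```text
t: 22.63
eef_pos: [505.8, 228.4, 205.6]
tcp_rot: [-3.141, 0.0, 1.518]
ft_force: [0.2, 0.0, 0.8]
opening: 0.501
grip_force: 0.0
```

```bash
python3 - <<'E'
from h import *
p,d=read_camera('top');q,_=read_camera('scene')
cv2.imwrite('pics/fin.png',np.hstack([cv2.resize(p[120:270,280:450],(510,450),interpolation=2),cv2.resize(q[150:300,180:270],(270,450),interpolation=2)]))
E
```

```text
(no output)
```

View pics/fin.png

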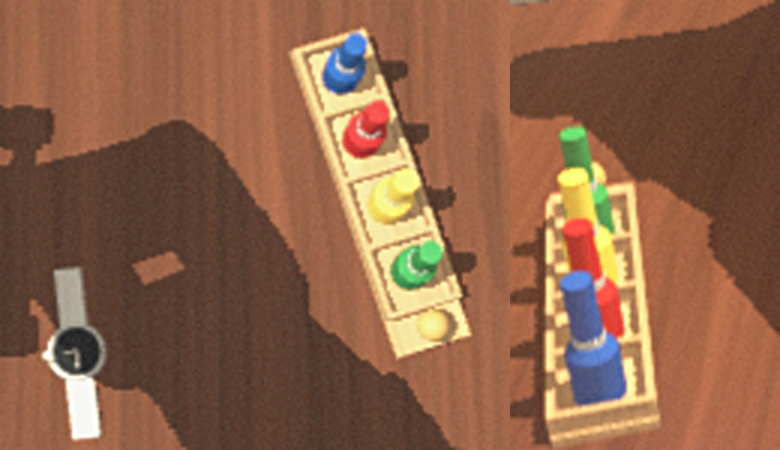

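All four bottles stand upright and centred: blue (345,75), red (363,135), yellow (390,200), and green (412,267) next to the ball. The watch at (75,350) hasn't moved. I'm handing the job in.

```bash
python3 -c "
from cell import *
print(job_done())"
```

```text
the job is handed in; nothing more can be done
None
```

The job is handed in: all four bottles stand upright in the new rack in reverse order (green nearest the ball, then yellow, red, blue), the watch is where it was, and it took about 23 s of the 93 s; the verdict was not shown.

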